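# Seat the glass block in the corner stops of the ray board

### The arm

A 6-joint arm with a two-finger parallel gripper is mounted at the origin on the work surface. World frame = base frame: x ahead of the robot, y to its left, z up, the work surface at z = 0. Lengths are in m, angles in rad, forces in N, time in s.
With the tool pointing down it reaches from about 0.25 to 0.775 m from the base axis. Payload 4 kg.
Tool frame: the origin (TCP) lies between the finger pads; the fingertips stand 22 mm ahead of it and the grasp point (between the pads) lies 3 mm ahead of it; z points along the fingers, y is the line along which they close (so a half turn about z gives the same grasp; the last joint's range is limited). The gripper opens to 94 mm and grips with 3 to 60 N. Pads are 16 mm wide; open, the fingers measure 119 mm over their backs; the gripper's body (75 mm by 177 mm) begins 78 mm behind the grasp point.
Start: joints at [-1.267, 0.087, 1.371, -0, 1.684, -0.103], TCP at [0.218, -0.505, 0.228] pointing down, gripper open.
Joint ranges: [-3.1, 3.1], [-0.76, 2.03], [0.27, 2.55], [-1.08, 4.22], [0.17, 2.65], [-2.57, 2.57]. Speed limits (rad/s): [2.79, 2.79, 3.14, 3.14, 3.14, 3.14].

### API

Orientations are given as a unit quaternion [w, x, y, z].
In Python, from rig import robot gives the robot as it stands.
- The arm moves only by the tool move_arm, never from a script. Its argument "deltas" is a list of rows, each a list of 3 entries, a list of its own where there are three numbers: the finger opening in mm, from 0 to 94, then the shift along the tool's x, y, z in mm, then the turn about the tool's z in rad. A call has 1 to 10 rows; each row is the pose to reach, as a shift and turn from the pose commanded when the call began, along the tool's axes at that moment; what a row does not reach only later rows make up. A row lasts 1/8 s, in which the tool goes at most 62.5 mm and 10.7 degrees, less where a joint would pass 70% of its speed; a pose out of reach is approached as far as the arm can. A call with a gripper value outside its range is refused whole. The fingers move at their own pace and stop on an object; "newtons" is the grip in N (left out, the last holds). Time passes only in rows, so rows that repeat a pose let the fingers close. It gives the time, the measured TCP pose, the force, the opening and the grip force at its end, in the units of the state.
- robot.read_state(): the state, without advancing time (a new reading comes with each control period).
- robot.get_image(name): name is "scene" or "top"; returns a dict with "color" (400x640x3 uint8, red, green, blue), "fov_y" (degrees; the focal length in pixels is half the picture's height over the tangent of half this angle, whatever the lens; pixels are square), "cx", "cy" (the principal point, pixels), "D" ([k1, k2, p1, p2, k3] as OpenCV has them; the pictures are not rectified), "R" (3x3) and "t" (3): a world point X has camera coordinates R X + t. Camera axes: x right, y down, z forward; pixel columns grow to the right and rows downward; lengths in m; the calibration is good to about 2 mm. A picture is of the moment at which its call begins. There is no depth.
- robot.hand_in(): hands the job in; it is judged then, once.
Trained networks look in a picture, given as the dict that the camera call returned (one of the last four; its "shot" number tells which), for a name from the list of things; names that differ only in an ending like _2 or _b are one class to them, and where a whole thing is asked for, a point or a joint stands for the part that bears it (a point fixed in the world has none). Each returns a list of dicts, best first, with "confidence" (0 to 1); they miss things now and then, are a little off and sometimes report something else, mostly with a low value. They report only what shows in the picture. A call takes as long as a camera call. They do not tell look-alikes from the thing itself.
- robot.outline_of(name, picture): "pixels" (400x640 bool, what is visible of it).
- robot.spot_point(name, picture): "point" ([x, y, z] in m, in world coordinates, good to about 4 mm: a listed point, or the origin of a listed thing).
The state is a dict: "time_s": time; "joints": joint angles; "joint_velocities": joint speeds; "effort": joint torques, N m; "ee_pos": TCP position; "tcp_rot": TCP orientation; "force": force on the tool from outside, world axes, zero at the start; "moment": the same for the moment, N m; "finger_gap": finger opening in m; "gripper_force": force on a finger pad.
Only numpy, scipy, OpenCV 4.12 (cv2) and the standard library are available. Lean on these libraries where they do the work, as an engineer would, in place of code of your own. Each camera call takes 0.05 s, during which the arm holds its last target. There are 200 camera calls.

### The job

Set up the light-ray experiment: first take the brass weight off the ray board and stand it upright in the wooden tray. Then lift the glass block off the cork mat, lay it flat on the board and press it into the corner between the two rails, its long side flush against the long rail and its short end against the short rail, firmly but not roughly because it is glass. Finish while still holding it pressed against both rails with the gripper, and leave the ray box, steel cup and wash bottle where they stand.

Things in the scene. Friction and masses are not known exactly. Their poses are not given: they have to be found in the camera images.
- board: plywood ray-tracing board, 200 x 160 x 10 mm, fixed to the bench. Origin at the centre of its underside, on the bench; x along its 200 mm length, y along its width, z up; its top is 10 mm above the bench.
- corner (a point): the inner corner where the faces of the two rails meet, on the board's top surface, at board x +75, y +55, z +10 mm; axes as the board's. The glass block belongs on the board on the -x, -y side of this point, lying along board x, so that its middle is 45 mm to -x, 25 mm to -y and 15 mm up from it. Either end may lead.
- long_stop: the long aluminium rail, screwed rigidly to the board, 115 mm along board x, 12 mm wide, 10 mm high (top 20 mm above the bench). Origin at the centre of its underside; its inner face, looking to board -y, is 6 mm to -y of that.
- short_stop: the short aluminium rail, screwed rigidly to the board, 90 mm along board y, 12 mm wide, 10 mm high (top 20 mm above the bench). Origin at the centre of its underside; its inner face, looking to board -x, is 6 mm to -x of that.
- block: loose clear glass refraction block, 90 (x) x 50 (y) x 30 (z) mm, about 0.33 kg, lying flat on the cork mat. Origin at the centre of its underside. On the board it stands 20 mm proud of the rails, so it can be gripped across its 50 mm width above them. Its polished faces slide easily on the varnished board and the rails (friction about 0.25); pushing hard makes it drag more.
- block_center (a point): the middle of the glass block, 15 mm above its underside; axes as the block's.
- mat: cork mat, 150 x 110 x 6 mm, fixed; origin at the centre of its underside. It lies on one side of the board and the tray on the other; which is which changes.
- weight: loose brass laboratory weight, about 0.2 kg, standing on the board in the space where the block must go: a cylinder 28 mm across and 34 mm high with a narrow neck and a knob 20 mm across on top, 50 mm high in all. Origin at the centre of its underside, z along its axis.
- tray: shallow open wooden tray, 140 (x) x 120 (y) x 20 mm high, walls and floor 5 mm thick, fixed. Origin at the centre of its underside; the inner floor is 5 mm above the bench.
- raybox: bystander: black ray box, 60 x 110 x 60 mm, standing loose beyond the board. Origin at the centre of its underside.
- cup: bystander: small steel cup, 64 mm across and 45 mm high, standing loose. Origin at the centre of its underside.
- wash: bystander: white bottle with a red cap, 56 mm across and 130 mm high, standing loose. Origin at the centre of its underside.
Not all that is in view belongs to the job. Of the things like the block, leave any that is green or purple; of the rest the larger one is meant.

How it is judged:
By the outcome, as a careful person would: the job done as asked, in the order asked, and still so for the second after the job is handed in, while the arm keeps its last pose, push and grip.
It also fails if it takes over 70 s, if anything falls off the work surface, if the arm or the gripper's body presses on something with over 40 N, if the wrist force passes 120 N, or if a joint passes its speed limit or range.

## Working session

There is one attempt and no reset: what is moved stays moved. The work goes in short steps, Python scripts to look and compute and a tool call to move; the robot and the scene stay as the last step left them, time stands still between calls to the robot, and variables do not carry over. Pictures are saved under pics/ and viewed, at most 10 in all, crops included, and the job is handed in when it is done.

Besides the shell and the picture viewer there is one more tool, called after "Request:" in YAML: its name, and indented under it one key for each argument. move_arm: Moves the arm, as the interface text tells. Its arguments: {"type":"object","properties":{"deltas":{"type":"array"},"newtons":{"type":"number"}},"required":["deltas"]}

```bash
mkdir -p pics; ls
python3 - <<'E'
from rig import robot
import cv2,numpy as np
for n in("scene","top"):
    p=robot.get_image(n); cv2.imwrite(f"pics/{n}0.png",p["color"][...,::-1])
    print(n,p["fov_y"],p["cx"],p["cy"],p["D"],np.round(p["R"],3).tolist(),np.round(p["t"],3))
    for o in("corner","board","block","weight","tray","mat","raybox","cup","wash","long_stop","short_stop"):
        for r in robot.spot_point(o,p): print(o,np.round(r["point"],3),round(r["confidence"],2))
s=robot.read_state();print(s)
E
```

```text
pics
scene 43.29762101616868 313.6932032687871 190.9979847797707 [0.04293804 0.         0.         0.         0.        ] [[0.828, 0.56, 0.001], [0.428, -0.632, -0.646], [-0.362, 0.536, -0.763]] [-0.525 -0.145  1.5  ]
corner [0.689 0.044 0.012] 0.58
board [0.597 0.021 0.005] 0.59
block [0.475 0.333 0.005] 0.93
block [ 0.384  0.499 -0.002] 0.93
block [0.502 0.474 0.001] 0.71
block [ 0.311  0.394 -0.002] 0.69
weight [0.634 0.008 0.013] 0.46
tray [ 0.493 -0.314  0.004] 0.96
mat [0.473 0.32  0.002] 0.78
cup [ 0.735  0.269 -0.003] 0.65
cup [0.63  0.073 0.014] 0.16
wash [ 0.714 -0.258  0.005] 0.76
long_stop [0.628 0.074 0.011] 0.55
long_stop [0.475 0.322 0.002] 0.36
short_stop [ 0.717 -0.258 -0.   ] 0.7
short_stop [ 0.674 -0.001  0.009] 0.53
top 57.945971926879 318.32131056853416 198.10921896931373 [0.00221966 0.         0.         0.         0.        ] [[0.024, -1.0, -0.013], [-0.998, -0.023, -0.054], [0.054, 0.014, -0.998]] [0.088 0.547 1.159]
corner [0.687 0.047 0.012] 0.9
board [0.594 0.02  0.001] 0.75
block [0.312 0.387 0.001] 0.83
block [ 0.503  0.474 -0.001] 0.75
weight [0.638 0.00
[... 384 characters left out ...]
{'time_s': 1.2, 'joints': array([-1.26710787e+00,  8.71790321e-02,  1.37070997e+00, -2.76807141e-05,
        1.68361462e+00, -1.03089248e-01]), 'joint_velocities': array([ 0.00036996, -0.00052952, -0.00025801,  0.00014679,  0.00101579,
        0.00046652]), 'effort': array([-1.42119708e-03, -3.40043914e+01, -3.02598596e+01,  7.14637502e-02,
        2.38616386e-02, -1.84692581e-06]), 'ee_pos': array([ 0.2176031 , -0.5051286 ,  0.22751228]), 'tcp_rot': array([ 4.56712066e-05,  9.79388004e-01,  2.01987958e-01, -9.22553956e-06]), 'force': array([-0.33365457,  0.33199468, -0.53025851]), 'moment': array([0.00230539, 0.00758191, 0.01256116]), 'gripper_force': 0.0, 'finger_gap': 0.09413021067646732}
```

View pics/top0.png

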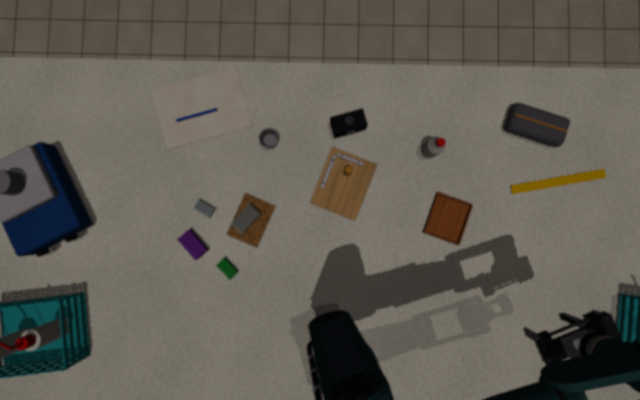

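View pics/scene0.png

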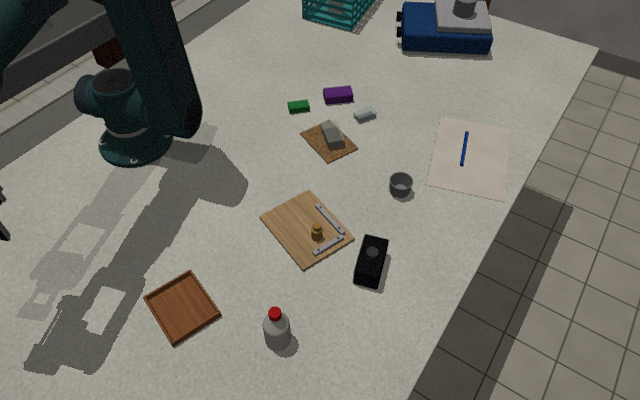

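The top view shows these candidates for the block:
- grey block on the mat, (247,218)
- small clear block, (205,207)
- purple block, (193,243)
- green block, (228,268)

I choose the one on the mat, since it is the larger of the clear ones. The board is at (344,183) with the corner up-left near (332,155). The weight is at (348,170) and the tray at (448,218).

```bash
cat > h.py <<'E'
from rig import robot
import cv2,numpy as np
def cam(p):
    f=p["color"].shape[0]/2/np.tan(np.radians(p["fov_y"])/2)
    return np.array([[f,0,p["cx"]],[0,f,p["cy"]],[0,0,1.]]),np.array(p["D"],float)
def proj(p,X):
    K,D=cam(p);return cv2.projectPoints(np.array(X,float).reshape(-1,1,3),cv2.Rodrigues(np.array(p["R"]))[0],np.array(p["t"],float),K,D)[0].reshape(-1,2)
def back(p,uv,z):
    K,D=cam(p);n=cv2.undistortPoints(np.array(uv,float).reshape(-1,1,2),K,D).reshape(-1,2)
    R=np.array(p["R"]);c=-R.T@np.array(p["t"]);d=np.c_[n,np.ones(len(n))]@R
    return c+d*((z-c[2])/d[:,2])[:,None]
def rect(p,m,z):
    c=max(cv2.findContours(m.astype(np.uint8),cv2.RETR_EXTERNAL,cv2.CHAIN_APPROX_NONE)[0],key=cv2.contourArea)
    w=back(p,c.reshape(-1,2),z)[:,:2]*1000
    return cv2.minAreaRect(w.astype(np.float32))
E
python3 - <<'E'
from h import *
for n in("top","scene"):
    p=robot.get_image(n)
    for o,z in(("board",.01),("block",.036),("tray",.02),("mat",.006),("long_stop",.02),("short_stop",.02),("weight",.05)):
        for r in robot.outline_of(o,p)[:4]:
            if r["pixels"].sum()>5: print(n,o,round(r["confidence"],2),np.round(np.hstack([*rect(p,r["pixels"],z)]),1),r["pixels"].sum())
    if n=="top": a=cv2.resize(p["color"][135:255,180:300],None,fx=5,fy=5,interpolation=2)[:,:,::-1]
    if n=="scene": b=cv2.resize(p["color"][80:180,290:390],None,fx=4,fy=4,interpolation=2)[:,:,::-1];c=cv2.resize(p["color"][180:280,255:355],None,fx=4,fy=4,interpolation=2)[:,:,::-1]
cv2.imwrite("pics/crop.png",np.hstack([b,c]))
E
```

```text
top board 0.8 [594.3  19.9 163.  202.1  69.3] 2929
top block 0.96 [471.9 330.8  53.6  92.6  49.9] 478
top block 0.8 [314.1 383.9  60.7  39.8  46.4] 244
top block 0.73 [501.6 466.6  66.6  34.4  60.7] 218
top block 0.66 [386.8 497.4  94.2  57.6  40.3] 516
top tray 0.66 [ 490.3 -317.5  124.6  144.9   70.6] 1689
top mat 0.92 [468.5 320.7 111.2 150.7  67.7] 1058
top short_stop 0.69 [675.1   3.7  82.2  16.6  72.6] 111
scene board 0.88 [596.4  18.2 163.9 207.2  69.8] 3942
scene block 0.93 [396.8 483.7  93.6  81.8  43.4] 479
scene block 0.82 [513.8 452.   75.5  54.3  59.7] 275
scene block 0.77 [479.6 322.7  58.  113.6  49. ] 506
scene block 0.53 [327.3 368.5  64.8  61.   41.9] 262
scene tray 0.71 [ 495.6 -321.1  121.8  150.2   71.1] 3314
scene mat 0.6 [466.9 317.1 110.5 154.3  70.5] 817
scene long_stop 0.67 [634.5  68.2  16.2 120.   69. ] 220
scene short_stop 0.67 [677.1  -3.6  89.4  15.7  69.4] 193
scene weight 0.53 [643.2  -3.1  24.5  53.7  34.1] 176
```

View pics/crop.png

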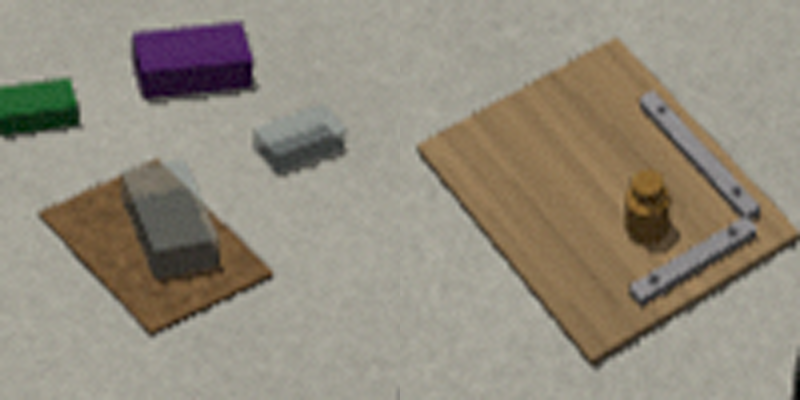

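The crop confirms it: the clear block on the mat is larger than the loose clear one, and the weight stands inside the corner of the rails. The board's yaw is about -20.5° and the block's about -40°.

```bash
cat >> h.py <<'E'
def go(x,y,z,yaw,base=None):
    "deltas (mm, rad) from the current pose to a tool-down pose; mm, deg"
    from scipy.spatial.transform import Rotation as Ro
    s=robot.read_state();q=s["tcp_rot"];M=Ro.from_quat([q[1],q[2],q[3],q[0]]).as_matrix()
    y0=np.degrees(np.arctan2(M[1,0],M[0,0]));d=M.T@(np.array([x,y,z])-1000*s["ee_pos"])
    t=-((yaw-y0+180)%360-180)
    print("yaw now",round(y0,1),"d",np.round(d,1),"turn",round(np.radians(t),3))
E
python3 - <<'E'
from h import *
go(636,6,150,159.5)
E
```

```text
yaw now 23.3 d [ 586.5 -303.9   77.5] turn -2.377
```

Request:
move_arm:
  deltas:
    - [60, [56, -29, 0], -0.18]
    - [60, [112, -58, 0], -0.36]
    - [60, [168, -87, 0], -0.54]
    - [60, [224, -116, 0], -0.72]
    - [60, [280, -145, 0], -0.9]
    - [60, [336, -174, 0], -1.08]
    - [60, [392, -203, 10], -1.26]
    - [60, [448, -232, 20], -1.44]
    - [60, [504, -261, 30], -1.62]
    - [60, [550, -285, 40], -1.8]

```text
time_s: 3.25
ee_pos: [0.6112, -0.024, 0.1875]
tcp_rot: [0.001, 0.448, 0.894, 0.0]
force: [0.4, -1.1, -0.0]
finger_gap: 0.06
gripper_force: 0.0
```

Run:
```python
from h import *
go(636,6,100,159.5);s=robot.read_state();print(s["ee_pos"],s["time_s"])
```

```text
yaw now 126.8 d [ 9.2 37.7 87.5] turn -0.571
[ 0.61124738 -0.02395163  0.18745219] 3.25
```

Request:
move_arm:
  deltas:
    - [60, [4, 18, 30], -0.18]
    - [60, [9, 38, 60], -0.36]
    - [60, [9, 38, 88], -0.54]
    - [60, [9, 38, 88], -0.57]
    - [60, [9, 38, 88], -0.57]

```text
time_s: 3.88
ee_pos: [0.6358, 0.0038, 0.1008]
tcp_rot: [0.001, 0.183, 0.983, 0.0]
force: [0.7, 0.4, 0.5]
finger_gap: 0.0596
gripper_force: 0.0
```

Run:
```python
from h import *
p=robot.get_image("scene")
for r in robot.spot_point("weight",p): print(np.round(r["point"],4),r["confidence"])
im=p["color"].copy()
u=proj(p,[[.636,.006,.01],[.636,.006,.06]]);print(u)
cv2.imwrite("pics/w1.png",cv2.resize(im[160:280,255:375],None,fx=5,fy=5,interpolation=2)[:,:,::-1])
go(636,6,36,159.5)
```

```text
[0.6363 0.0069 0.0118] 0.67
[[315.61289282 237.42807786]
 [315.68687605 225.58865393]]
yaw now 159.0 d [ 1.3  2.1 65.7] turn -0.009
```

View pics/w1.png

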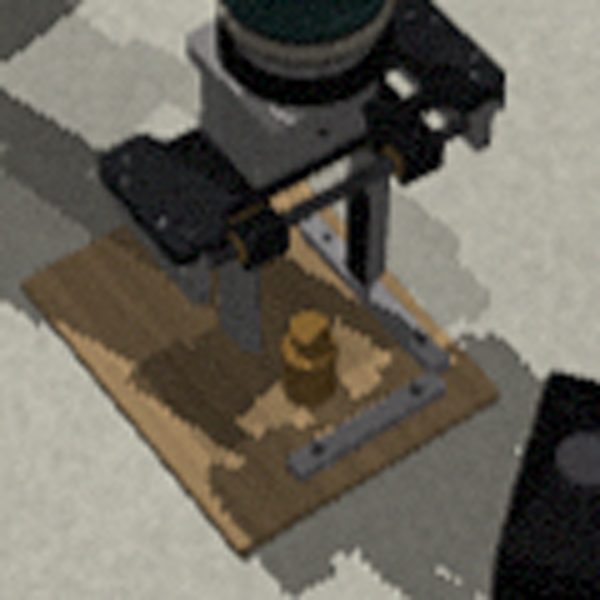

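The fingers hang open above the weight. Its knob shows at about (317,225), where I predicted it. I'll descend and grip.

Request:
move_arm:
  deltas:
    - [60, [1, 2, 30], 0]
    - [60, [1, 2, 55], 0]
    - [60, [1, 2, 65], 0]
    - [60, [1, 2, 65], 0]
    - [20, [1, 2, 65], 0]
    - [20, [1, 2, 65], 0]
    - [20, [1, 2, 65], 0]
    - [20, [1, 2, 65], 0]
    - [20, [1, 2, 65], 0]
    - [20, [1, 2, 65], 0]
  newtons: 15

```text
time_s: 5.22
ee_pos: [0.6354, 0.0065, 0.0351]
tcp_rot: [0.001, 0.181, 0.983, 0.0]
force: [-0.5, 1.1, 2.4]
finger_gap: 0.0278
gripper_force: 15.0
```

Run:
```python
from h import *
go(492,-318,120,159.5)
```

```text
yaw now 159.1 d [  18.2 -354.2  -85.2] turn -0.007
```

Request:
move_arm:
  deltas:
    - [20, [0, 0, -40], 0]
    - [20, [0, 0, -85], 0]
    - [20, [3, -50, -85], 0]
    - [20, [6, -100, -85], 0]
    - [20, [9, -155, -85], 0]
    - [20, [12, -210, -85], 0]
    - [20, [14, -265, -85], 0]
    - [20, [16, -320, -85], 0]
    - [20, [18, -354, -85], 0]
    - [20, [18, -354, -85], 0]

```text
time_s: 6.48
ee_pos: [0.4898, -0.3201, 0.1181]
tcp_rot: [-0.001, 0.184, 0.983, 0.0]
force: [-0.9, 0.2, -1.4]
finger_gap: 0.0273
gripper_force: 15.0
```

Run:
```python
from h import *
go(492,-318,31,159.5)
p=robot.get_image("scene")
for r in robot.spot_point("weight",p): print(np.round(r["point"],4),r["confidence"])
```

```text
yaw now 158.8 d [-1.5  2.8 87.1] turn -0.011
[ 0.4895 -0.3176  0.0939] 0.71
```

Request:
move_arm:
  deltas:
    - [20, [0, 0, 40], 0]
    - [20, [0, 0, 70], 0]
    - [20, [0, 0, 82], 0]
    - [20, [0, 0, 87], 0]
    - [20, [0, 0, 88], 0]
    - [20, [0, 0, 88], 0]

```text
time_s: 7.32
ee_pos: [0.4927, -0.3185, 0.0328]
tcp_rot: [0.001, 0.181, 0.983, -0.001]
force: [0.3, -0.6, -2.0]
finger_gap: 0.0277
gripper_force: 15.0
```

Request:
move_arm:
  deltas:
    - [20, [0, 0, 1], 0]
    - [20, [0, 0, 2.5], 0]
    - [20, [0, 0, 2.5], 0]
    - [20, [0, 0, 2.5], 0]

```text
time_s: 7.82
ee_pos: [0.4923, -0.3184, 0.0301]
tcp_rot: [0.001, 0.181, 0.983, -0.0]
force: [-1.1, 0.7, 4.7]
finger_gap: 0.0278
gripper_force: 15.0
```

Contact with the tray floor. Release and rise.

Request:
move_arm:
  deltas:
    - [50, [0, 0, 0], 0]
    - [50, [0, 0, 0], 0]
    - [50, [0, 0, 0], 0]
    - [50, [0, 0, -20], 0]
    - [50, [0, 0, -60], 0]
    - [60, [0, 0, -120], 0]
    - [80, [0, 0, -170], 0]

```text
time_s: 8.7
ee_pos: [0.492, -0.3181, 0.2011]
tcp_rot: [0.001, 0.181, 0.983, -0.0]
force: [0.5, -0.4, -0.4]
finger_gap: 0.0669
gripper_force: 0.0
```

Run:
```python
from h import *
go(472,330,180,140)
p=robot.get_image("scene")
for r in robot.spot_point("weight",p): print(np.round(r["point"],4),r["confidence"])
cv2.imwrite("pics/t.png",cv2.resize(p["color"][240:360,120:300],None,fx=4,fy=4)[:,:,::-1])
```

```text
yaw now 159.1 d [249.9 598.3  20.6] turn 0.333
[ 0.4943 -0.3204  0.0085] 0.61
```

View pics/t.png

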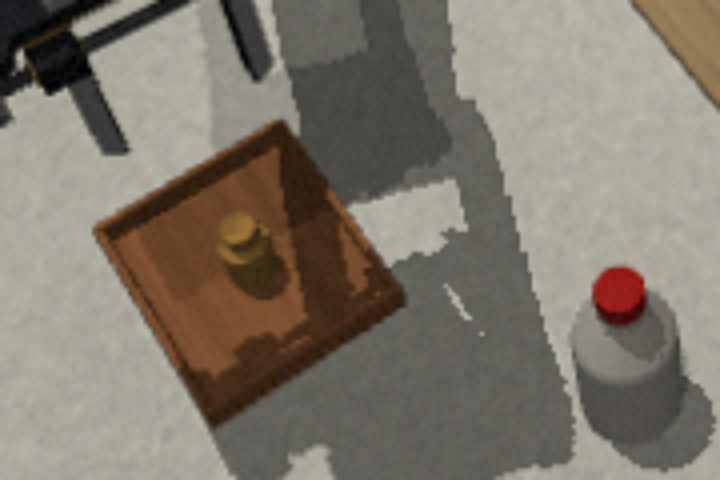

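The weight stands upright near the tray centre, at crop (240,240). Next is the block.

Request:
move_arm:
  deltas:
    - [80, [24, 58, 0], 0.03]
    - [80, [48, 116, 0], 0.06]
    - [80, [72, 174, 0], 0.1]
    - [80, [96, 232, 0], 0.13]
    - [80, [121, 290, 0], 0.16]
    - [80, [145, 348, 0], 0.2]
    - [80, [169, 406, 0], 0.23]
    - [80, [193, 464, 0], 0.26]
    - [80, [217, 522, 0], 0.3]
    - [80, [240, 575, 10], 0.33]

```text
time_s: 10.05
ee_pos: [0.4726, 0.307, 0.1886]
tcp_rot: [0.0, 0.341, 0.94, 0.0]
force: [0.6, -0.3, -0.6]
finger_gap: 0.0795
gripper_force: 0.0
```

Run:
```python
from h import *
go(472,330,100,140)
```

```text
yaw now 140.2 d [15.3 17.3 88.6] turn 0.003
```

Request:
move_arm:
  deltas:
    - [80, [15, 17, 30], 0]
    - [80, [15, 17, 75], 0]
    - [80, [15, 17, 88], 0]
    - [80, [15, 17, 88], 0]

```text
time_s: 10.55
ee_pos: [0.4716, 0.3268, 0.0997]
tcp_rot: [-0.001, 0.341, 0.94, -0.001]
force: [-0.4, 0.1, 0.3]
finger_gap: 0.0799
gripper_force: 0.0
```

Run:
```python
from h import *
p=robot.get_image("scene")
for r in robot.spot_point("block_center",p)[:4]: print(np.round(r["point"],4),r["confidence"])
from scipy.spatial.transform import Rotation as Ro
im=p["color"][:,:,::-1].copy()
for x,y,a,c in((472,330,-40,(0,0,255)),):
    k=np.array([[sx*45,sy*25,z] for z in(6,36) for sx,sy in((1,1),(1,-1),(-1,-1),(-1,1))],float)
    k[:,:2]=k[:,:2]@Ro.from_euler('z',a,degrees=True).as_matrix()[:2,:2].T+[x,y]
    u=proj(p,k/1000)
s=5;o=np.array([290,80]);im=cv2.resize(im[80:190,290:410],None,fx=s,fy=s,interpolation=2)
u=np.int32((u-o+.5)*s)
cv2.polylines(im,[u[:4].reshape(-1,1,2),u[4:].reshape(-1,1,2)],True,(0,0,255),1)
cv2.imwrite("pics/b1.png",im)
go(472,330,41,140)
```

```text
[0.4732 0.3356 0.0228] 0.8
[0.3135 0.3889 0.0131] 0.56
[0.3852 0.5015 0.0168] 0.49
yaw now 140.1 d [ 2.6  0.9 61.7] turn 0.003
```

View pics/b1.png

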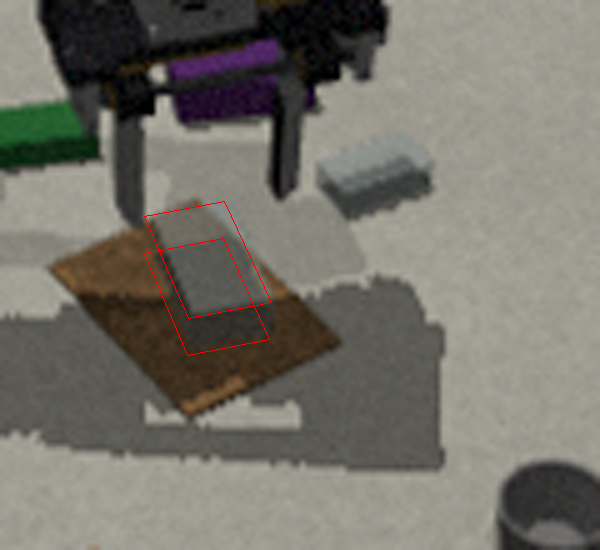

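The drawn model fits the block, whose top runs from crop (145,215) to (270,300). I'll descend and grip.

Request:
move_arm:
  deltas:
    - [80, [3, 1.5, 30], 0]
    - [80, [3, 1.5, 50], 0]
    - [80, [3, 1.5, 58], 0]
    - [80, [3, 1.5, 58], 0]
    - [45, [3, 1.5, 58], 0]
    - [45, [3, 1.5, 58], 0]
    - [45, [3, 1.5, 58], 0]
    - [45, [3, 1.5, 58], 0]
    - [45, [3, 1.5, 58], 0]
    - [45, [3, 1.5, 58], 0]
  newtons: 25

```text
time_s: 11.9
ee_pos: [0.4714, 0.3311, 0.0437]
tcp_rot: [0.001, 0.34, 0.94, 0.001]
force: [1.1, 1.9, 3.4]
finger_gap: 0.05
gripper_force: 25.0
```

Request:
move_arm:
  deltas:
    - [45, [0, 0, -10], 0]
    - [45, [0, 0, -40], 0]
    - [45, [0, 0, -75], 0]
    - [45, [0, 0, -75], 0]

```text
time_s: 12.4
ee_pos: [0.4721, 0.331, 0.1206]
tcp_rot: [0.002, 0.341, 0.94, 0.002]
force: [0.4, -0.3, -3.5]
finger_gap: 0.0497
gripper_force: 25.0
```

Run:
```python
from h import *
go(621,34,118,159.5)
p=robot.get_image("scene")
for r in robot.spot_point("block_center",p)[:1]: print(np.round(r["point"],4),r["confidence"])
```

```text
yaw now 140.2 d [-304.5 -132.8    2.6] turn -0.337
[0.471  0.3281 0.0985] 0.9
```

Request:
move_arm:
  deltas:
    - [45, [-38, -16, 0], -0.04]
    - [45, [-76, -33, 0], -0.08]
    - [45, [-114, -50, 0], -0.12]
    - [45, [-152, -66, 0], -0.17]
    - [45, [-190, -83, 0], -0.21]
    - [45, [-228, -100, 0], -0.25]
    - [45, [-266, -116, 0], -0.29]
    - [45, [-292, -128, 0], -0.32]
    - [45, [-304, -133, 0], -0.337]
    - [45, [-304, -133, 0], -0.337]

```text
time_s: 13.75
ee_pos: [0.6183, 0.0335, 0.116]
tcp_rot: [-0.002, 0.179, 0.984, -0.0]
force: [0.4, 0.4, -3.1]
finger_gap: 0.0494
gripper_force: 25.0
```

Run:
```python
from h import *
go(621,34,60,159.5)
for n in("scene","top"):
    p=robot.get_image(n)
    for o in("block_center","corner"):
        for r in robot.spot_point(o,p)[:1]: print(o,np.round(r["point"],4),r["confidence"])
    for r in robot.outline_of("short_stop",p)[:1]+robot.outline_of("long_stop",p)[:1]: print(np.round(np.hstack([*rect(p,r["pixels"],.02)]),1))
    if n=="scene":cv2.imwrite("pics/p1.png",cv2.resize(p["color"][160:280,255:375],None,fx=5,fy=5,interpolation=2)[:,:,::-1])
```

```text
yaw now 159.4 d [-2.5  1.5 56. ] turn -0.001
block_center [0.6187 0.0344 0.0923] 0.9
corner [0.6863 0.0398 0.0136] 0.87
[677.3  -3.7  89.4  19.   72.2]
[667.3  55.8  14.   49.8  71.9]
block_center [0.3852 0.5012 0.0179] 0.74
corner [0.6183 0.0348 0.0953] 0.59
[ 719.  -269.7   54.9   84.2   35. ]
```

View pics/p1.png

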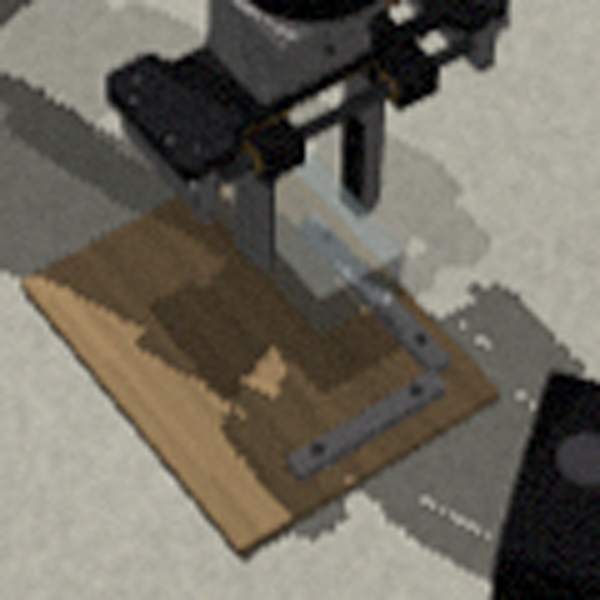

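The block hangs level in the gripper over the board, just inside the corner, with clearance to both rails. I'll lower it.

Request:
move_arm:
  deltas:
    - [45, [0, 0, 30], 0]
    - [45, [0, 0, 52], 0]
    - [45, [0, 0, 60], 0]
    - [45, [0, 0, 64], 0]
    - [45, [0, 0, 64], 0]
    - [45, [0, 0, 64], 0]

```text
time_s: 15.0
ee_pos: [0.62, 0.0337, 0.0552]
tcp_rot: [0.001, 0.178, 0.984, 0.0]
force: [0.0, 0.4, -3.1]
finger_gap: 0.0497
gripper_force: 25.0
```

Run:
```python
from h import *
s=robot.read_state();print(s["force"],s["moment"]);go(621,34,48,159.5)
```

```text
[ 0.04057245  0.37863611 -3.10885583] [ 0.06901737 -0.07505691  0.02469047]
yaw now 159.5 d [-0.8  0.7  7.2] turn -0.0
```

Request:
move_arm:
  deltas:
    - [45, [0, 0, 3], 0]
    - [45, [0, 0, 5], 0]
    - [45, [0, 0, 6], 0]
    - [45, [0, 0, 6.5], 0]
    - [45, [0, 0, 6.5], 0]
    - [45, [0, 0, 6.5], 0]

```text
time_s: 15.75
ee_pos: [0.6193, 0.0337, 0.0478]
tcp_rot: [0.0, 0.178, 0.984, -0.0]
force: [-0.6, 0.4, -1.1]
finger_gap: 0.0493
gripper_force: 25.0
```

Request:
move_arm:
  deltas:
    - [45, [0, 0, 0.5], 0]
    - [45, [0, 1.5, 0.5], 0]
    - [45, [0, 3, 0.5], 0]
    - [45, [0, 4.5, 0.5], 0]
    - [45, [0, 4.5, 0.5], 0]

```text
time_s: 16.38
ee_pos: [0.6215, 0.0379, 0.0478]
tcp_rot: [0.001, 0.178, 0.984, 0.0]
force: [0.3, -1.2, 3.9]
finger_gap: 0.0497
gripper_force: 25.0
```

Request:
move_arm:
  deltas:
    - [45, [0, 1, 0], 0]
    - [45, [0, 2, 0], 0]
    - [45, [0, 3, 0], 0]
    - [45, [0, 3, 0], 0]

```text
time_s: 16.88
ee_pos: [0.6223, 0.0406, 0.0478]
tcp_rot: [0.001, 0.178, 0.984, -0.0]
force: [0.4, -1.9, 5.1]
finger_gap: 0.0495
gripper_force: 25.0
```

Request:
move_arm:
  deltas:
    - [45, [0, 0.7, 0], 0]
    - [45, [0, 1.4, 0], 0]
    - [45, [0, 2, 0], 0]
    - [45, [0, 2, 0], 0]

```text
time_s: 17.38
ee_pos: [0.6228, 0.0417, 0.0478]
tcp_rot: [0.001, 0.178, 0.984, -0.001]
force: [-1.4, -4.0, 5.5]
finger_gap: 0.0499
gripper_force: 25.0
```

Request:
move_arm:
  deltas:
    - [45, [0, 0.5, 0], 0]
    - [45, [0, 1, 0], 0]
    - [45, [0, 1, 0], 0]

```text
time_s: 17.75
ee_pos: [0.6229, 0.0419, 0.0479]
tcp_rot: [0.0, 0.178, 0.984, -0.002]
force: [-1.2, -4.7, 6.4]
finger_gap: 0.0496
gripper_force: 25.0
```

Run:
```python
from h import *
s=robot.read_state();print(s["force"],s["moment"],s["ee_pos"],s["tcp_rot"]);go(621,34,48,159.5)
```

```text
[-1.20433623 -4.69955592  6.36043407] [-0.80699731  0.22422326  0.20458647] [0.6228729  0.04185421 0.04785069] [ 3.44772817e-04  1.77908623e-01  9.84045564e-01 -1.65274722e-03]
yaw now 159.5 d [-1.  -8.  -0.1] turn 0.0
```

The z-moment of 0.2 N m means the -x end of the block is touching alone. I'll turn slightly to make it flush.

Request:
move_arm:
  deltas:
    - [45, [0, 0, 0], -0.01]
    - [45, [0, 0, 0], -0.02]
    - [45, [0, 0.5, 0], -0.02]
    - [45, [0, 0.5, 0], -0.02]

```text
time_s: 18.25
ee_pos: [0.6232, 0.0418, 0.0478]
tcp_rot: [0.0, 0.169, 0.986, -0.002]
force: [-2.4, -6.9, 5.8]
finger_gap: 0.0497
gripper_force: 25.0
```

Run:
```python
from h import *
s=robot.read_state();print(s["force"],s["moment"],s["ee_pos"]);go(621,34,48,159.5)
```

```text
[-2.37665853 -6.9052338   5.81785994] [-0.9395575   0.16741737 -0.32180155] [0.62318518 0.04178425 0.04781313]
yaw now 160.6 d [-0.5 -8.1 -0.2] turn 0.018
```

Request:
move_arm:
  deltas:
    - [45, [0, 0, 0], 0.011]
    - [45, [0, 0, 0], 0.011]
    - [45, [-2, 0, 0], 0.011]
    - [45, [-4, 0, 0], 0.011]
    - [45, [-6, 0, 0], 0.011]
    - [45, [-6, 0, 0], 0.011]

```text
time_s: 19.0
ee_pos: [0.6272, 0.0405, 0.0478]
tcp_rot: [-0.002, 0.174, 0.985, -0.002]
force: [-6.9, -4.1, 9.8]
finger_gap: 0.0497
gripper_force: 25.0
```

Run:
```python
from h import *
s=robot.read_state();print(s["force"],s["moment"],s["ee_pos"]);go(621,34,48,159.5)
```

```text
[-6.90186329 -4.14725664  9.83891871] [-0.72905354  0.93458692 -0.00374844] [0.62718216 0.04053292 0.04778408]
yaw now 160.0 d [ 3.6 -8.3 -0.2] turn 0.008
```

Request:
move_arm:
  deltas:
    - [45, [-1, 0, -0.4], 0]
    - [45, [-2.5, 0, -0.4], 0]
    - [45, [-4, 0, -0.4], 0]
    - [45, [-4, 0, -0.4], 0]

```text
time_s: 19.5
ee_pos: [0.6307, 0.0392, 0.0478]
tcp_rot: [-0.002, 0.174, 0.985, -0.002]
force: [-5.1, -3.6, 8.5]
finger_gap: 0.0496
gripper_force: 25.0
```

Run:
```python
from h import *
s=robot.read_state();print(s["force"],s["moment"],s["ee_pos"]);go(621,34,48,159.5)
```

```text
[-5.11340119 -3.59174451  8.53779905] [-0.71188178  0.85191403 -0.10887349] [0.63074606 0.03921579 0.04779204]
yaw now 160.0 d [ 7.4 -8.2 -0.2] turn 0.008
```

Request:
move_arm:
  deltas:
    - [45, [-1, 0, -0.3], 0]
    - [45, [-2, 0, -0.3], 0]
    - [45, [-3, 0, -0.3], 0]
    - [45, [-3, 0, -0.3], 0]

```text
time_s: 20.0
ee_pos: [0.6334, 0.0382, 0.0478]
tcp_rot: [-0.002, 0.174, 0.985, -0.002]
force: [-6.3, -3.8, 6.4]
finger_gap: 0.0496
gripper_force: 25.0
```

Run:
```python
from h import *
s=robot.read_state();print(s["force"],s["moment"],s["ee_pos"]);go(621,34,48,159.5)
```

```text
[-6.25669755 -3.80484115  6.3540052 ] [-0.63703019  0.85200755 -0.00974534] [0.63342837 0.03824233 0.04780216]
yaw now 160.0 d [10.2 -8.2 -0.1] turn 0.008
```

Request:
move_arm:
  deltas:
    - [45, [-1, 0, 0], 0]
    - [45, [-2, 0, 0], 0]
    - [45, [-2, 0, 0], 0]

```text
time_s: 20.38
ee_pos: [0.635, 0.0376, 0.0478]
tcp_rot: [-0.002, 0.174, 0.985, -0.002]
force: [-6.2, -3.9, 7.6]
finger_gap: 0.0497
gripper_force: 25.0
```

Run:
```python
from h import *
s=robot.read_state();print(s["force"],s["moment"],s["ee_pos"]);go(621,34,48,159.5)
```

```text
[-6.21697066 -3.89219997  7.63791731] [-0.61335297  1.00307697 -0.08091679] [0.6350252  0.03764233 0.04776394]
yaw now 160.0 d [11.9 -8.2 -0.2] turn 0.008
```

Still sliding (moved 1.7 of 2 mm).

Request:
move_arm:
  deltas:
    - [45, [-1, 0, -0.3], 0]
    - [45, [-2, 0, -0.3], 0]
    - [45, [-3, 0, -0.3], 0]
    - [45, [-3, 0, -0.3], 0]

```text
time_s: 20.88
ee_pos: [0.6354, 0.0375, 0.0476]
tcp_rot: [-0.006, 0.174, 0.985, -0.001]
force: [-11.5, -2.4, 10.1]
finger_gap: 0.0497
gripper_force: 25.0
```

Run:
```python
from h import *
s=robot.read_state();print(s["force"],s["moment"],s["ee_pos"]);go(621,34,48,159.5)
p=robot.get_image("scene")
cv2.imwrite("pics/p2.png",cv2.resize(p["color"][170:270,265:365],None,fx=6,fy=6,interpolation=2)[:,:,::-1])
```

```text
[-11.47150185  -2.37206061  10.10318873] [-0.37867944  2.01218911 -0.18825224] [0.63539872 0.0374534  0.04764116]
yaw now 160.0 d [12.3 -8.2 -0.2] turn 0.008
```

View pics/p2.png

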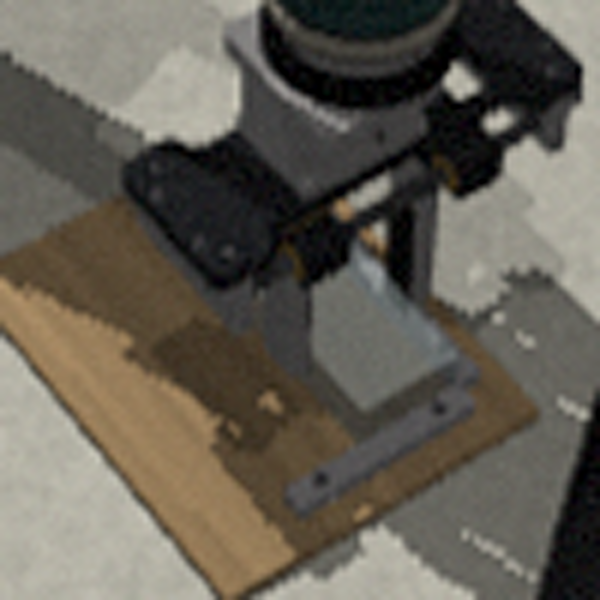

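The block has stopped against the short rail, at the TCP position I predicted, with about 10 N along x and 6 N along y. The picture shows it lying in the corner at crop (400,370). I'll add a little more y press, let it settle, and check all the things.

Request:
move_arm:
  deltas:
    - [45, [0, 0.7, -0.3], 0.002]
    - [45, [0, 1.2, -0.3], 0.004]
    - [45, [0, 1.2, -0.3], 0.004]
    - [45, [0, 1.2, -0.3], 0.004]
    - [45, [0, 1.2, -0.3], 0.004]

```text
time_s: 21.55
ee_pos: [0.6354, 0.0375, 0.0477]
tcp_rot: [-0.006, 0.176, 0.984, -0.003]
force: [-12.3, -4.2, 9.8]
finger_gap: 0.0498
gripper_force: 25.0
```

Run:
```python
from h import *
s=robot.read_state();f=s["force"];a=np.radians(-20.2)
print(f,"bx",f[0]*np.cos(a)+f[1]*np.sin(a),"by",-f[0]*np.sin(a)+f[1]*np.cos(a),s["moment"],s["ee_pos"],s["tcp_rot"],s["joint_velocities"].round(3));go(635,37.5,48,159.5)
for n in("scene","top"):
    p=robot.get_image(n)
    for o in("block_center","weight","cup","wash","raybox"):
        for r in robot.spot_point(o,p)[:1]: print(o,np.round(r["point"],4),r["confidence"])
```

```text
[-12.30405611  -4.2170945    9.77926354] bx -10.09111567541813 by -8.206282177387449 [-0.75395088  2.06516118  0.04542889] [0.63544405 0.03754432 0.04766788] [-0.00576904  0.17560865  0.98443989 -0.00253311] [ 0.     0.     0.002 -0.    -0.001 -0.   ]
yaw now 159.8 d [ 0.4 -0.2 -0.3] turn 0.005
block_center [0.5014 0.4699 0.0136] 0.76
weight [ 0.4913 -0.3175  0.007 ] 0.81
cup [ 7.346e-01  2.699e-01 -4.000e-04] 0.75
wash [ 0.7161 -0.2589  0.0042] 0.93
raybox [0.7861 0.0078 0.0008] 0.85
block_center [0.3845 0.4999 0.0181] 0.87
weight [ 0.4946 -0.3208  0.0042] 0.52
cup [ 7.332e-01  2.655e-01 -4.000e-04] 0.89
wash [ 0.7129 -0.2608  0.0013] 0.75
raybox [ 7.923e-01  8.100e-03 -3.000e-04] 0.92
```

```bash
python3 -c "
from rig import robot
print(robot.hand_in())"
```

```text
the job is handed in; nothing more can be done
None
```

The job is handed in (no verdict came back): the brass weight stands upright in the tray, and the gripper holds the glass block on the board against both rails, with about 10 N measured toward the short rail and 8 N toward the long one. The ray box, cup and wash bottle still stand where they were.

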